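# Call the potter and point out the chipped rim

### The arm

A 6-joint arm with a two-finger parallel gripper is mounted at the origin on the work surface. World frame = base frame: x ahead of the robot, y to its left, z up, the work surface at z = 0. Lengths are in m, angles in rad, forces in N, time in s.
With the tool pointing down it reaches from about 0.35 to 0.775 m from the base axis. Payload 5.5 kg.
Tool frame: the origin (TCP) lies between the finger pads; the fingertips stand 11 mm ahead of it and the grasp point (between the pads) lies 8 mm behind it (arm.tip_extent is the distance from the TCP to the fingertips, in m); z points along the fingers, y is the line along which they close (so a half turn about z gives the same grasp; the last joint's range is limited). The gripper opens to 85 mm and grips with 20 to 120 N. Pads are 22 mm wide; open, the fingers measure 114 mm over their backs; the gripper's body (76 mm by 85 mm) begins 54 mm behind the grasp point. The pads swing forward as they close: fully open they stand 13 mm farther back than shut.
Start: joints at [1.042, 0.313, 0.046, 1.304, 0, 1.431], TCP at [0.218, 0.532, 0.242] pointing down, gripper open.
Joint ranges: [-2.76, 2.76], [-0.86, 1.69], [-1.03, 1.26], [-2.2, 2.34], [-1.47, 1.5], [-3.14, 3.14]. Speed limits (rad/s): [2.57, 2.57, 3.14, 3.14, 3.14, 3.14].

### API

Orientations are given as a rotation vector (axis times angle).
In Python, from bench import arm, viewer gives the robot as it stands.
- The arm moves only by the tool jog_arm, never from a script. Its argument "increments" is a list of rows, each an object with "xyz": the shift along the tool's x, y, z in units of 50 mm (1.0 is 50 mm), a list of three; "twist": the turn about the tool's z in units of 8 degrees (1.0 is 8 degrees). A call has 1 to 10 rows; each row is the pose to reach, as a shift and turn from the pose commanded when the call began, along the tool's axes at that moment; what a row does not reach only later rows make up. A row lasts 1/10 s, in which the tool goes at most 50 mm and 8.59 degrees, less where a joint would pass 70% of its speed; a pose out of reach is approached as far as the arm can. A call with a gripper value outside its range is refused whole. "hand" is the opening, from 0 (shut) to 1 (fully open), set as the call begins (left out, the last holds). The fingers move at their own pace and stop on an object; "grip_force" is the grip in N (left out, the last holds). Time passes only in rows, so rows that repeat a pose let the fingers close. It gives the time, the measured TCP pose, the force, the opening and the grip force at its end, in the units of the state.
- arm.sense(): the state, without advancing time (a new reading comes with each control period).
- viewer.read_camera(name): name is "scene" or "top" or "wrist"; returns (picture, depth): 400x640x3 uint8, red, green, blue; 400x640 float32, m along the optical axis (not along the pixel's ray), 0 where there is no reading.
- viewer.camera_info(name): a dict with "fx", "fy", "cx", "cy" (pixels), "R" (3x3) and "t" (3): a world point X has camera coordinates R X + t; the wrist camera has in their place "T_tool_cam" (4x4, takes a point from camera to tool coordinates, whose origin is the TCP and whose axes are the flange's). Camera axes: x right, y down, z forward; pixel columns grow to the right and rows downward; lengths in m; the calibration is good to about 2 mm. A picture is of the moment at which its call begins: read the wrist's pose just before it. camera_info takes no time and is no camera call.
- arm.sign_off(): hands the job in; it is judged then, once.
Trained networks look in the newest picture that a camera, given by its name, has taken for a name from the list of things; names that differ only in an ending like _2 or _b are one class to them, and where a whole thing is asked for, a point or a joint stands for the part that bears it (a point fixed in the world has none). Each returns a list of dicts, best first, with "p" (0 to 1); they miss things now and then, are a little off and sometimes report something else, mostly with a low value. They report only what shows in the picture. A call takes as long as a camera call.
- viewer.search_frame(camera, label): "pixel" ([column, row] in pixels, amid what is visible of it).
The state is a dict: "t": time; "joints": joint angles; "dq": joint speeds; "joint_torque": joint torques, N m; "eef_pos": TCP position; "ee_rot": TCP orientation; "wrist_force": force on the tool from outside, world axes, zero at the start; "wrist_torque": the same for the moment, N m; "grip_width": opening from 0.0 (shut) to 1.0 (fully open); "grasp_force": force on a finger pad.
Only numpy, scipy, OpenCV 4.12 (cv2) and the standard library are available. Lean on these libraries where they do the work, as an engineer would, in place of code of your own. Each camera call takes 0.05 s, during which the arm holds its last target. There are 200 camera calls.

### The job

One of the white pots on the ware board has a chip in its rim where bare red clay shows. Press the red call button all the way down and let it come back up, then show the potter the damage: point at the chip from straight above with the fingertips about two centimetres over it, hold there for at least three seconds without touching the pot, and finish still pointing at it. Leave the pots, the bowl, the height gauge and the trimming tool where they are.

Things in the scene. Friction and masses are not known exactly. Their poses are not given: they have to be found in the camera images.
- call_top (a point): Centre of the top face of the red round push button (40 mm across, in a fixed grey housing on the table); its height above the table is the height of the unpressed cap. It is pressed straight down.
- call (a joint): Travel of the call button in m: 0 when up, 0.006 when fully down, growing as it is pressed. A spring brings it back up; fully down takes about 5 N.
- board: Wooden ware board lying fixed on the table, 180 mm (its x) by 430 mm (its y), 18 mm thick; origin at the centre of its underside, z up. The two white pots and the bowl stand on it in a row along its y, in any order, about 145 mm apart and up to 20 mm off its middle line.
- chip (a point): The chip in the rim of the chipped pot: a patch of bare red clay about 22 mm long on the 8 mm thick white rim, reaching 19 mm down the wall. The point is in the middle of the patch, at rim height (110 mm above the pot's underside, 128 mm above the table). z up; x points outward from the pot's axis.
- pot_center (a point): Centre (half-way up, on the axis) of the chipped pot: a loose white glazed open cylinder, 110 mm tall, 100 mm across the foot and 90 mm across the rim, 0.3 to 0.6 kg. The chip lies 41 mm from its axis.
- sound_pot: The other white pot, of the same shape and size, without a chip; loose. Origin at the centre of its underside.
- bowl: Red clay bowl, loose, 120 mm across the rim and 55 mm tall. Origin at the centre of its underside.
- gauge: Height gauge, loose, on the table beside the board: steel foot 70 by 50 mm, upright aluminium rule to 138 mm height, and a yellow pencil fixed level through it at 75 mm height along its x (from -68 to +80 mm). Origin at the centre of its underside.
- trimmer: Trimming tool, loose, lying on the table at the left end of the board (+y): round wooden handle 13 mm thick with a steel wire loop, 160 mm long along its x. Origin at mid-length, on the table.

How it is judged:
By the outcome, as a careful person would: the job done as asked, in the order asked, and still so for the second after the job is handed in, with the robot touching nothing.
It also fails if it takes over 48 s, if anything falls off the work surface, if the arm or the gripper's body presses on something with over 40 N, if the wrist force passes 120 N, or if a joint passes its speed limit or range.

## Working session

There is one attempt and no reset: what is moved stays moved. The work goes in short steps, Python scripts to look and compute and a tool call to move; the robot and the scene stay as the last step left them, time stands still between calls to the robot, and variables do not carry over. Pictures are saved under pics/ and viewed, at most 10 in all, crops included, and the job is handed in when it is done.

Besides the shell and the picture viewer there is one more tool, called as name([rows], argument=value, ...), one row to a line, values as JSON. jog_arm: Moves the arm, as the interface text tells. Its arguments: {"type":"object","properties":{"increments":{"type":"array","items":{"type":"object","properties":{"xyz":{"type":"array","items":{"type":"number"}},"twist":{"type":"number"}}}},"hand":{"type":"number"},"grip_force":{"type":"number"}},"required":["increments"]}

```bash
mkdir -p pics
cat > h.py <<'E'
import numpy as np,cv2
from scipy.spatial.transform import Rotation as Ro
from bench import arm,viewer
def look(n):
    s=arm.sense(); p,d=viewer.read_camera(n); c=viewer.camera_info(n); h,w=d.shape
    v,u=np.mgrid[:h,:w]; P=np.stack([(u-c['cx'])/c['fx']*d,(v-c['cy'])/c['fy']*d,d],-1)
    if n=='wrist':
        T=np.array(c['T_tool_cam']); P=P@T[:3,:3].T+T[:3,3]
        P=P@Ro.from_rotvec(s['ee_rot']).as_matrix().T+np.array(s['eef_pos'])
    else: P=(P-np.array(c['t']))@np.array(c['R'])
    P[d==0]=np.nan
    return p,P
def save(p,f): cv2.imwrite('pics/'+f,p[:,:,::-1])
E
python3 - <<'E'
from h import *
print(arm.sense(),arm.tip_extent)
I={}
for n in('top','scene'):
    p,P=look(n);I[n]=p
    for l in('call_top','chip','pot_center','sound_pot','bowl','gauge','trimmer','board'):
        for r in viewer.search_frame(n,l)[:2]:
            c,q=map(int,r['pixel']); print(n,l,round(r['p'],2),c,q,P[q,c].round(3))
save(np.vstack([I['top'],I['scene']])[:, :],'a.png')
im=cv2.imread('pics/a.png');cv2.imwrite('pics/a.png',cv2.resize(im,(480,600)))
save(I['top'],'top.png')
E
```

```text
{'t': 0.0, 'joints': array([1.04238322e+00, 3.13986252e-01, 4.49880702e-02, 1.30360688e+00,
       1.11631031e-05, 1.43116657e+00]), 'dq': array([-0.00059415,  0.0012778 ,  0.00060654, -0.00090404,  0.00013614,
        0.00071692]), 'joint_torque': array([-1.76248395e-03, -4.80630898e+01,  2.98531419e+01,  1.93475210e-02,
       -1.65305073e-04,  3.12825392e-06]), 'eef_pos': array([0.21773371, 0.5316526 , 0.24142063]), 'ee_rot': array([-6.06743733e-01, -3.08182860e+00,  2.67787079e-03]), 'wrist_force': array([ 0.76817577, -0.22683202,  0.88994503]), 'wrist_torque': array([ 0.00097306,  0.00687344, -0.00161899]), 'grasp_force': 0.0, 'grip_width': 0.9983106217795672} 0.011
top call_top 0.54 181 238 [0.458 0.378 0.019]
top chip 0.91 248 192 [0.589 0.189 0.03 ]
top pot_center 0.68 250 193 [0.586 0.183 0.03 ]
top sound_pot 0.91 297 207 [0.545 0.047 0.027]
top bowl 0.62 353 216 [ 0.518 -0.115  0.026]
top bowl 0.15 194 192 [0.593 0.348 0.013]
top gauge 0.64 443 248 [ 0.42  -0.354  0.08 ]
top trimmer 0.62 193 192 [0.593 0.351 0.016]
top board 0.62 317 204 [ 0.555 -0.011  0.019]
top board 0.17 249 193 [0.587 0.186 0.027]
scene call_top 0.53 466 212 [0.459 0.372 0.025]
scene call_top 0.26 317 209 [0.571 0.034 0.128]
scene chip 0.55 383 235 [0.615 0.174 0.128]
scene pot_center 0.75 383 230 [0.538 0.182 0.027]
scene sound_pot 0.73 317 208 [0.57  0.034 0.13 ]
scene bowl 0.59 262 199 [ 0.493 -0.112  0.028]
scene gauge 0.75 169 168 [ 0.434 -0.366  0.033]
scene trimmer 0.75 457 262 [0.59  0.349 0.014]
scene trimmer 0.55 172 164 [ 0.415 -0.366  0.026]
scene board 0.93 319 241 [0.583 0.04  0.019]
```

View pics/a.png

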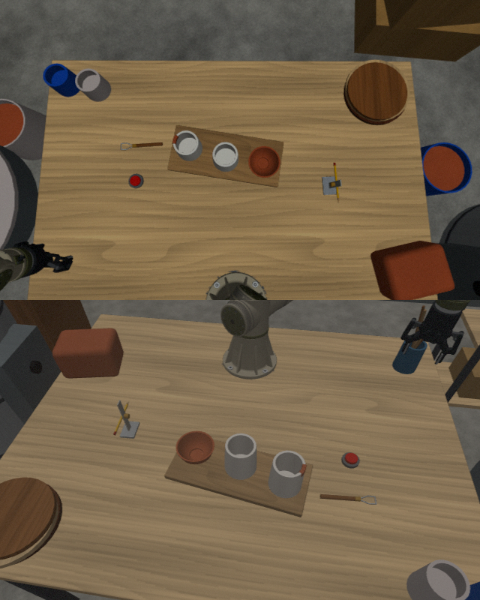

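Run:
```python
from h import *
for n in('top','scene'):
    p,P=look(n); q=p.astype(int); r=(q[...,0]>q[...,1]*1.6)&(q[...,0]>70)&(q[...,0]>q[...,2]*1.6)
    z=P[...,2]
    for nm,c in(('btn',(.458,.375)),):
        m=r&(np.hypot(P[...,0]-c[0],P[...,1]-c[1])<.05)
        v,u=np.nonzero(m);print(n,nm,m.sum(),np.nanmedian(P[m],0),np.nanmin(P[m],0),np.nanmax(P[m],0))
    for c in((.587,.186),(.55,.045)):
        rim=(abs(z-.128)<.006)&(np.hypot(P[...,0]-c[0],P[...,1]-c[1])<.075)
        if rim.sum()>5:
            A=np.c_[2*P[rim][:,:2],np.ones(rim.sum())];s=np.linalg.lstsq(A,(P[rim][:,:2]**2).sum(1),rcond=None)[0]
            print(n,'rim',rim.sum(),s[:2],np.sqrt(s[2]+s[:2]@s[:2]))
        m=r&(z>.105)&(z<.135)&(np.hypot(P[...,0]-c[0],P[...,1]-c[1])<.075)
        if m.sum():print('red',m.sum(),P[m].mean(0),P[m].min(0),P[m].max(0))
```

```text
top btn 160 [0.45080536 0.38037525 0.02189071] [0.43229807 0.36236175 0.01309539] [0.47011577 0.40088614 0.03075761]
top rim 324 [0.57347412 0.1777542 ] 0.04116745209488277
red 48 [0.58671477 0.21485594 0.12854167] [0.5735678  0.20625145 0.11832251] [0.601169   0.22276629 0.13452671]
top rim 303 [0.53082867 0.03812792] 0.04110291803160844
scene btn 209 [0.45306758 0.37849671 0.02247224] [0.43198528 0.35892484 0.0094842 ] [0.4704086  0.40127342 0.02707769]
scene rim 555 [0.57486399 0.17480464] 0.041176478339921704
red 47 [0.58595672 0.21456985 0.13018857] [0.57234004 0.20606356 0.12702135] [0.60043626 0.22021807 0.13327006]
scene rim 472 [0.53204691 0.03533043] 0.0412289674482418
```

The top view (upper half) shows the chipped pot at about (187,146), with the chip on its left side, the sound pot at (226,156), the bowl at (264,162) and the red button at (136,181). These match the measured positions: button at about (0.451, 0.380) and chip at about (0.586, 0.215).

jog_arm([
  {"xyz": [-0.4,-0.1,0.1]},
  {"xyz": [-1.1,-0.2,0.4]},
  {"xyz": [-1.8,-0.35,0.7]},
  {"xyz": [-2.5,-0.5,1.0]},
  {"xyz": [-3.2,-0.6,1.4]},
  {"xyz": [-3.9,-0.75,1.7]},
  {"xyz": [-4.6,-0.9,2.0]},
  {"xyz": [-5.2,-1.0,2.3]},
  {"xyz": [-5.47,-1.05,2.4]},
  {"xyz": [-5.47,-1.05,2.4]},
], hand=0, grip_force=40)

```text
validation failed for argument at $.in...
```

Run:
```python
from h import *
s=arm.sense();print(s['t'],s['eef_pos'],s['grip_width'],s['wrist_force'])
print(Ro.from_rotvec(s['ee_rot']).as_matrix().round(3))
p,P=look('wrist');save(p,'w1.png')
for l in('call_top','chip'):print(l,[(r['pixel'],r['p'],P[int(r['pixel'][1]),int(r['pixel'][0])]) for r in viewer.search_frame('wrist',l)[:2]])
q=p.astype(int); r=(q[...,0]>q[...,1]*1.8)&(q[...,0]>70)&(np.hypot(P[...,0]-.451,P[...,1]-.38)<.05)
print(r.sum(),np.nanmedian(P[r],0),np.nanmin(P[r],0),np.nanmax(P[r],0))
```

```text
1.0 [0.21799203 0.53211823 0.24233173] 0.9970086369011627 [0.33846141 0.28247416 0.56556033]
[[-0.925  0.379  0.   ]
 [ 0.379  0.925  0.   ]
 [-0.     0.    -1.   ]]
call_top [([280.3, 349.2], 0.63, array([0.43191928, 0.38639485, 0.020113  ]))]
chip [([280.2, 351.7], 0.26, array([0.43342755, 0.38598561, 0.0222475 ]))]
195 [0.4346468  0.38815826 0.020113  ] [0.4293398  0.36907449 0.01141255] [0.44998925 0.40078429 0.02305295]
```

View pics/w1.png

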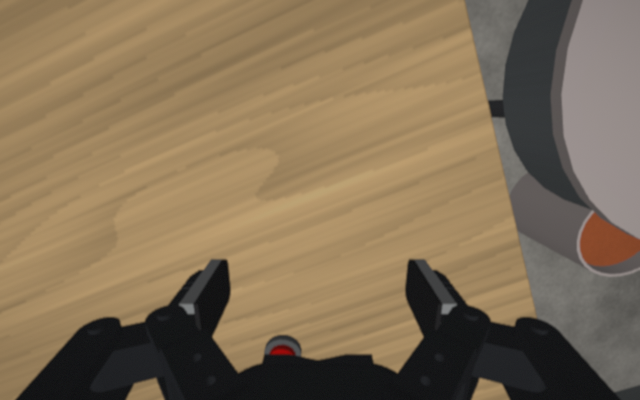

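The wrist view is still from the start pose, since the move was refused. The button shows at (280,350) behind the fingers. I'll add the twist to each row and retry.

jog_arm([
  {"xyz": [-0.4,-0.1,0.1],"twist": 0},
  {"xyz": [-1.1,-0.2,0.4],"twist": 0},
  {"xyz": [-1.8,-0.35,0.7],"twist": 0},
  {"xyz": [-2.5,-0.5,1.0],"twist": 0},
  {"xyz": [-3.2,-0.6,1.4],"twist": 0},
  {"xyz": [-3.9,-0.75,1.7],"twist": 0},
  {"xyz": [-4.6,-0.9,2.0],"twist": 0},
  {"xyz": [-5.2,-1.0,2.3],"twist": 0},
  {"xyz": [-5.47,-1.05,2.4],"twist": 0},
  {"xyz": [-5.47,-1.05,2.4],"twist": 0},
], hand=0, grip_force=40)

```text
t: 2.15
eef_pos: [0.452, 0.3787, 0.1214]
ee_rot: [-0.611, -3.08, 0.002]
wrist_force: [-0.0, -0.7, 0.0]
grip_width: 0.001
grasp_force: 0.0
```

Run:
```python
from h import *
p,P=look('wrist');save(p,'w2.png')
for l in('call_top','chip'):print(l,[(r['pixel'],r['p'],P[int(r['pixel'][1]),int(r['pixel'][0])]) for r in viewer.search_frame('wrist',l)[:2]])
q=p.astype(int); r=(q[...,0]>q[...,1]*1.8)&(q[...,0]>70)
for nm,c in(('btn',(.451,.38)),('chip',(.586,.215))):
    m=r&(np.hypot(P[...,0]-c[0],P[...,1]-c[1])<.04)
    if m.any():print(nm,m.sum(),np.nanmedian(P[m],0),np.nanmin(P[m],0),np.nanmax(P[m],0))
```

```text
call_top [([316.1, 205.1], 0.7, array([0.4475015 , 0.37901132, 0.0227326 ]))]
chip []
btn 1833 [0.44755858 0.38117577 0.02165967] [0.42949757 0.36124934 0.01234524] [0.46831879 0.40010714 0.02390503]
```

View pics/w2.png

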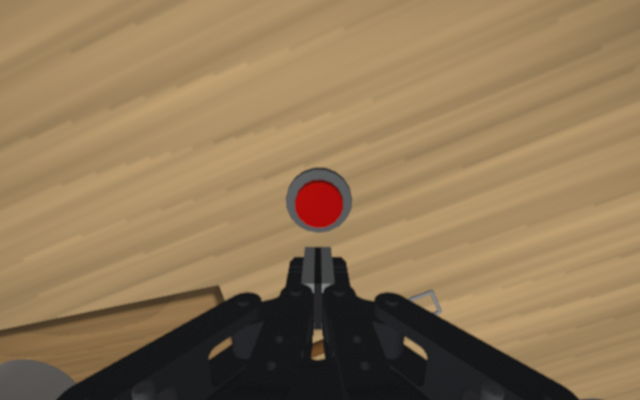

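The wrist view shows the red cap centred at (319,204), straight ahead of the shut fingertips. The cap top measures about 0.023 m high, within 3 mm of the TCP axis. Next I'll descend until I feel it.

jog_arm([
  {"xyz": [0.05,0,0.5],"twist": 0},
  {"xyz": [0.05,0,1.1],"twist": 0},
  {"xyz": [0.05,0,1.5],"twist": 0},
  {"xyz": [0.05,0,1.65],"twist": 0},
  {"xyz": [0.05,0,1.72],"twist": 0},
  {"xyz": [0.05,0,1.78],"twist": 0},
  {"xyz": [0.05,0,1.82],"twist": 0},
  {"xyz": [0.05,0,1.86],"twist": 0},
  {"xyz": [0.05,0,1.86],"twist": 0},
])

```text
t: 3.2
eef_pos: [0.4494, 0.3816, 0.0302]
ee_rot: [0.606, 3.082, 0.003]
wrist_force: [-0.9, 2.3, 2.6]
grip_width: 0.001
grasp_force: 1.5
```

jog_arm([
  {"xyz": [0,0,0.03],"twist": 0},
  {"xyz": [0,0,0.06],"twist": 0},
  {"xyz": [0,0,0.06],"twist": 0},
])

```text
t: 3.5
eef_pos: [0.4495, 0.3816, 0.0271]
ee_rot: [0.606, 3.082, 0.003]
wrist_force: [-1.1, 2.9, 5.8]
grip_width: 0.0
grasp_force: 2.8
```

jog_arm([
  {"xyz": [0,0,0.03],"twist": 0},
  {"xyz": [0,0,0.06],"twist": 0},
  {"xyz": [0,0,0.06],"twist": 0},
])

```text
t: 3.8
eef_pos: [0.4495, 0.3817, 0.0267]
ee_rot: [0.606, 3.081, 0.004]
wrist_force: [-7.4, -0.9, 23.5]
grip_width: 0.005
grasp_force: 12.1
```

Contact force jumped to 23 N with no further travel, so the button is fully down. I'll lift now and then go over to the chip.

jog_arm([
  {"xyz": [0,0,-0.2],"twist": 0},
  {"xyz": [0,0,-0.7],"twist": 0},
  {"xyz": [0,0,-1.3],"twist": 0},
  {"xyz": [0,0,-2.0],"twist": 0},
  {"xyz": [0,0,-2.7],"twist": 0},
  {"xyz": [0,0,-3.4],"twist": 0},
  {"xyz": [0,0,-3.8],"twist": 0},
  {"xyz": [0,0,-4.0],"twist": 0},
])

```text
t: 4.6
eef_pos: [0.4498, 0.3807, 0.2253]
ee_rot: [0.607, 3.08, 0.002]
wrist_force: [0.5, 0.3, -0.9]
grip_width: -0.004
grasp_force: 0.0
```

jog_arm([
  {"xyz": [-0.3,-0.15,0],"twist": 0},
  {"xyz": [-0.8,-0.4,0],"twist": 0},
  {"xyz": [-1.4,-0.75,0],"twist": 0},
  {"xyz": [-2.0,-1.05,0],"twist": 0},
  {"xyz": [-2.6,-1.4,0],"twist": 0},
  {"xyz": [-3.2,-1.7,0],"twist": 0},
  {"xyz": [-3.6,-1.95,0],"twist": 0},
  {"xyz": [-3.8,-2.03,0],"twist": 0},
  {"xyz": [-3.8,-2.03,0],"twist": 0},
  {"xyz": [-3.8,-2.03,0],"twist": 0},
])

```text
t: 5.6
eef_pos: [0.5855, 0.2149, 0.2222]
ee_rot: [-0.607, -3.08, 0.001]
wrist_force: [0.2, 0.0, 0.2]
grip_width: -0.0
grasp_force: 0.0
```

```bash
cat > m.py <<'E'
from h import *
s=arm.sense();print(s['t'],s['eef_pos'],s['wrist_force'])
for n in('top','scene','wrist'):
    p,P=look(n);save(p,f"{n}_{s['t']:.1f}.png"); q=p.astype(int); r=(q[...,0]>q[...,1]*1.6)&(q[...,0]>70)&(q[...,0]>q[...,2]*1.6); z=P[...,2]
    for nm,c,a,b in(('btn',(.45,.38),0,.06),('chip',(.586,.215),.120,.140)):
        m=r&(np.hypot(P[...,0]-c[0],P[...,1]-c[1])<.04)&(z>a)&(z<b)
        if m.any():print(n,nm,m.sum(),np.median(P[m],0).round(4),(P[m].min(0)/2+P[m].max(0)/2).round(4))
    rim=(abs(z-.128)<.006)&(np.hypot(P[...,0]-.574,P[...,1]-.176)<.06)
    if rim.sum()>30:
        A=np.c_[2*P[rim][:,:2],np.ones(rim.sum())];k=np.linalg.lstsq(A,(P[rim][:,:2]**2).sum(1),rcond=None)[0]
        print(n,'rim',rim.sum(),k[:2].round(4),np.sqrt(k[2]+k[:2]@k[:2]),'z',np.median(z[rim]))
E
python3 m.py; cp pics/wrist_*.png pics/w3.png
```

```text
5.6 [0.58554671 0.21485928 0.22224732] [0.18207513 0.01254953 0.18021105]
top chip 33 [0.5827 0.2169 0.1291] [0.5836 0.2159 0.1283]
top rim 271 [0.5734 0.1778] 0.04121662194243646 z 0.12829447274930864
scene btn 210 [0.4527 0.3785 0.0225] [0.4433 0.3801 0.0147]
scene chip 53 [0.5872 0.2142 0.1306] [0.5869 0.2134 0.1299]
scene rim 540 [0.5747 0.1749] 0.041153076901781514 z 0.12848377820665025
wrist btn 306 [0.4635 0.3718 0.0211] [0.4609 0.3747 0.018 ]
wrist chip 480 [0.5842 0.2158 0.1291] [0.5851 0.2148 0.127 ]
wrist rim 3519 [0.5724 0.1775] 0.04078980724675051 z 0.1276291353390534
```

View pics/w3.png

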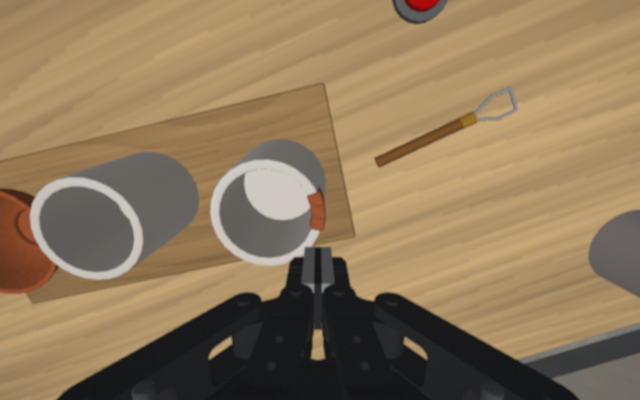

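The wrist view shows the chip at (316,211), straight ahead of the shut fingertips. It measures about (0.585, 0.215, 0.128), directly below the TCP, and the button reads as back up. I'll lower to 2 cm above it.

jog_arm([
  {"xyz": [0,0,0.2],"twist": 0},
  {"xyz": [0,0,0.5],"twist": 0},
  {"xyz": [0,0,0.8],"twist": 0},
  {"xyz": [0,0,1.0],"twist": 0},
  {"xyz": [0,0,1.15],"twist": 0},
  {"xyz": [0,0,1.22],"twist": 0},
  {"xyz": [0,0,1.26],"twist": 0},
  {"xyz": [0,0,1.26],"twist": 0},
  {"xyz": [0,0,1.26],"twist": 0},
  {"xyz": [0,0,1.26],"twist": 0},
])

```text
t: 6.75
eef_pos: [0.5866, 0.2149, 0.1609]
ee_rot: [0.607, 3.081, 0.001]
wrist_force: [0.4, 0.9, 0.4]
grip_width: 0.002
grasp_force: 0.0
```

```bash
python3 m.py; cp pics/wrist_6.*.png pics/w4.png
```

```text
6.75 [0.58658024 0.21489085 0.16088759] [0.43583856 0.88599606 0.36235109]
top chip 14 [0.5764 0.2173 0.13  ] [0.5774 0.218  0.127 ]
top rim 264 [0.5733 0.1775] 0.04109373189487995 z 0.1282298359003323
scene btn 209 [0.4534 0.3784 0.0224] [0.4479 0.3808 0.0193]
scene chip 32 [0.5905 0.2125 0.1299] [0.5904 0.2126 0.1302]
scene rim 464 [0.5749 0.1747] 0.04108441570316606 z 0.128033107216623
wrist chip 522 [0.5778 0.218  0.1291] [0.5789 0.2172 0.1255]
wrist rim 4567 [0.5718 0.1777] 0.04057583021535761 z 0.12748209546075215
```

View pics/w4.png

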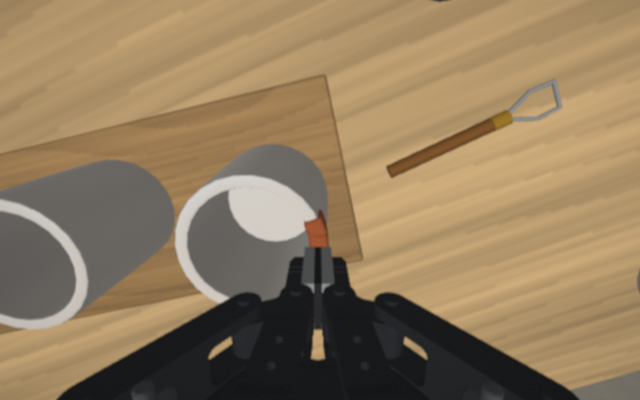

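The fingertips sit about 2 cm over the chip, with its near end hidden behind them at (316,230), as expected. Nothing is touching, so I'll make a small trim and hold.

jog_arm([
  {"xyz": [0.02,0,0.03],"twist": 0},
  {"xyz": [0.02,0,0.03],"twist": 0},
  {"xyz": [0.02,0,0.03],"twist": 0},
  {"xyz": [0.02,0,0.03],"twist": 0},
  {"xyz": [0.02,0,0.03],"twist": 0},
  {"xyz": [0.02,0,0.03],"twist": 0},
  {"xyz": [0.02,0,0.03],"twist": 0},
  {"xyz": [0.02,0,0.03],"twist": 0},
  {"xyz": [0.02,0,0.03],"twist": 0},
  {"xyz": [0.02,0,0.03],"twist": 0},
])

```text
t: 7.9
eef_pos: [0.5853, 0.2152, 0.1588]
ee_rot: [0.607, 3.082, 0.0]
wrist_force: [0.4, -0.0, 0.9]
grip_width: -0.003
grasp_force: 0.0
```

jog_arm([
  {"xyz": [0,0,0],"twist": 0},
  {"xyz": [0,0,0],"twist": 0},
  {"xyz": [0,0,0],"twist": 0},
  {"xyz": [0,0,0],"twist": 0},
  {"xyz": [0,0,0],"twist": 0},
  {"xyz": [0,0,0],"twist": 0},
  {"xyz": [0,0,0],"twist": 0},
  {"xyz": [0,0,0],"twist": 0},
  {"xyz": [0,0,0],"twist": 0},
  {"xyz": [0,0,0],"twist": 0},
])

```text
t: 8.9
eef_pos: [0.5853, 0.2153, 0.1588]
ee_rot: [-0.607, -3.082, -0.0]
wrist_force: [-0.6, -0.0, -0.5]
grip_width: -0.001
grasp_force: 0.0
```

jog_arm([
  {"xyz": [0,0,0],"twist": 0},
  {"xyz": [0,0,0],"twist": 0},
  {"xyz": [0,0,0],"twist": 0},
  {"xyz": [0,0,0],"twist": 0},
  {"xyz": [0,0,0],"twist": 0},
  {"xyz": [0,0,0],"twist": 0},
  {"xyz": [0,0,0],"twist": 0},
  {"xyz": [0,0,0],"twist": 0},
  {"xyz": [0,0,0],"twist": 0},
  {"xyz": [0,0,0],"twist": 0},
])

```text
t: 9.9
eef_pos: [0.5853, 0.2153, 0.1588]
ee_rot: [0.607, 3.082, 0.0]
wrist_force: [-0.3, -0.3, 0.0]
grip_width: 0.001
grasp_force: 0.0
```

jog_arm([
  {"xyz": [0,0,0],"twist": 0},
  {"xyz": [0,0,0],"twist": 0},
  {"xyz": [0,0,0],"twist": 0},
  {"xyz": [0,0,0],"twist": 0},
  {"xyz": [0,0,0],"twist": 0},
  {"xyz": [0,0,0],"twist": 0},
  {"xyz": [0,0,0],"twist": 0},
  {"xyz": [0,0,0],"twist": 0},
  {"xyz": [0,0,0],"twist": 0},
  {"xyz": [0,0,0],"twist": 0},
])

```text
t: 10.9
eef_pos: [0.5853, 0.2152, 0.1588]
ee_rot: [0.607, 3.082, 0.0]
wrist_force: [0.2, 0.3, -0.0]
grip_width: -0.003
grasp_force: 0.0
```

jog_arm([
  {"xyz": [0,0,0],"twist": 0},
  {"xyz": [0,0,0],"twist": 0},
  {"xyz": [0,0,0],"twist": 0},
  {"xyz": [0,0,0],"twist": 0},
  {"xyz": [0,0,0],"twist": 0},
  {"xyz": [0,0,0],"twist": 0},
  {"xyz": [0,0,0],"twist": 0},
  {"xyz": [0,0,0],"twist": 0},
  {"xyz": [0,0,0],"twist": 0},
  {"xyz": [0,0,0],"twist": 0},
])

```text
t: 11.9
eef_pos: [0.5853, 0.2153, 0.1588]
ee_rot: [0.607, 3.082, 0.0]
wrist_force: [0.0, -0.6, 0.6]
grip_width: -0.004
grasp_force: 0.0
```

```bash
python3 -c "
from bench import arm
s=arm.sense();print(s['t'],s['eef_pos'],s['wrist_force']);print(arm.sign_off())"
```

```text
11.9 [0.58529206 0.21527137 0.15880516] [ 0.04062025 -0.64750199  0.55285999]
the job is handed in; nothing more can be done
None
```

I pressed the call button fully down and let it come back up. The fingertips then held about 2 cm above the chip for over 4 s without touching the pot, and I handed the job in at 11.9 s with the arm still pointing at it.

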